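Oil the case's catch and fasten the hasp

ROBOT

A 6-joint arm with a two-finger parallel gripper is mounted at the origin on the work surface. World frame = base frame: x ahead of the robot, y to its left, z up, the work surface at z = 0. Lengths are in mm, angles in rad, forces in N, time in s.
With the tool pointing down it reaches from about 325 to 900 mm from the base axis. Payload 6.1 kg.
Tool frame: the origin (TCP) lies on the centre line of the jaws, within the pads' length; the fingertips stand 25 mm ahead of it and the grasp point (between the pads) lies 6 mm ahead of it (tip_extent is the distance from the TCP to the fingertips, in mm); z points along the fingers, y is the line along which they close (so a half turn about z gives the same grasp; the last joint's range is limited). The gripper opens to 87 mm and grips with 3 to 60 N. Pads are 19 mm wide; open, the fingers measure 117 mm over their backs; the gripper's body (75 mm by 190 mm) begins 51 mm behind the grasp point.
Start: joints at [-1.42, 0.22, 1.526, -0, 1.395, -0.126], TCP at [170.792, -601.204, 247.538] pointing down, gripper open.
Joint ranges: [-2.98, 2.98], [-0.91, 2.08], [0.09, 2.57], [-1.24, 4.39], [0.2, 2.65], [-2.68, 2.68]. Speed limits (rad/s): [2.57, 2.57, 3.01, 3.14, 3.14, 3.14].

INTERFACE

Orientations are given as a unit quaternion [x, y, z, w].
In Python, from station import sense, snapshot, close_job, tip_extent gives the robot as it stands. The module is installed in compiled form; this text tells all that it offers.
- The arm moves only by the tool step_arm, never from a script. Its arguments are lists of equal length, an entry for each row: "translation": the shift along the world's x, y, z in cm, a list of three; "rot": the turn, a rotation vector about the world's x, y, z in degrees, a list of three; "gripper": the gripper command: -1 is shut, 1 is fully open, values between are in proportion. A call has 1 to 5 rows; each row is the pose to reach, as a shift and turn from the pose commanded when the call began; what a row does not reach only later rows make up. A row lasts 1/10 s, in which the tool goes at most 50 mm and 8.59 degrees, less where a joint would pass 70% of its speed; a pose out of reach is approached as far as the arm can. A call with a gripper value outside its range is refused whole. The fingers move at their own pace and stop on an object; "newtons" is the grip in N (left out, the last holds). Time passes only in rows, so rows that repeat a pose let the fingers close. It gives the time, the measured TCP pose, the force, the opening and the grip force at its end, in the units of the state.
- sense(): the state, without advancing time (a new reading comes with each control period).
- snapshot(name): name is "scene" or "top" or "wrist"; returns a dict with "pixels" (384x512x3 uint8, red, green, blue), "depth" (384x512 float32, mm along the optical axis (not along the pixel's ray), 0 where there is no reading), "camera_matrix" (3x3 intrinsics, pixels), "R" (3x3) and "t" (3): a world point X has camera coordinates R X + t. Camera axes: x right, y down, z forward; pixel columns grow to the right and rows downward; lengths in mm; the calibration is good to about 2 mm. A picture is of the moment at which its call begins.
- close_job(): hands the job in; it is judged then, once.
The state is a dict: "clock": time; "joint_positions": joint angles; "dq": joint speeds; "tau": joint torques, N m; "position": TCP position; "tool_rot": TCP orientation; "ft_force": force on the tool from outside, world axes, zero at the start; "torque": the same for the moment, N m; "width": finger opening in mm; "finger_force": force on a finger pad.
Only numpy, scipy, OpenCV 4.12 (cv2) and the standard library are available. Lean on these libraries where they do the work, as an engineer would, in place of code of your own. Each camera call takes 0.05 s, during which the arm holds its last target. There are 200 camera calls.

TASK

Take the bent brush from its rest, dip its bristles well down into the low wide pot, and then touch the bristle tip to the top of the catch on the tool case's lid. Then put the brush back on its rest as you found it, and after that swing the hasp over until it lies flat over the catch. Do not tip the pot or push it about, and leave the other things on the bench where they are.

Things in the scene. Friction and masses are not known exactly. Their poses are not given: they have to be found in the camera images.
- rest: Dark steel brush rest, fixed. Base 130 x 70 x 8; uprights 10 thick, 36 wide at x = +-45, each with two flared cheeks (out to y = +-27) forming an open notch for the handle: floor at z = 95, 20 wide there, 42 at its top (z = 118). Grip the handle between the uprights (80 clear). Origin: centre of underside; x along the notches, z up. The brush starts in both notches, bristle end to +x.
- brush: Bent brush, 90 g (varies). Wood handle 150 long (x = -85 to 65), 16 wide (y), 18 high (z = 0 to 18); a steel neck bends down to a ferrule 17 x 26 and black rigid bristles 13 x 23 x 30 at x = 90, ending at z = -76. Origin: underside of the handle, about midway between the uprights when on the rest (95 above the bench). x to the bristle end, z up.
- brush_grip (a point): Middle of the brush's handle at the place to grip it (16 wide across y), 9 above the brush's origin.
- brush_tip (a point): Centre of the end face of the bristles; in the brush's frame at (90, 0, -76).
- pot: The low, wide open round pot of plain steel: outer radius 45, 50 high, wall 3, floor 4, 350 g (varies), loose. The widest and lowest of three open round containers whose places are exchanged. Origin: centre of the underside; z up.
- pot_rim (a point): Centre of the pot's open mouth, 50 above the bench.
- case: Tool case, fixed, 170 x 170 x 100, grey with a shut black lid on top. Origin: centre of the underside; x from its front to its rear, z up. On the flat top (z = 100) are the catch at x = -16 and the hasp's hinge at x = +50.
- catch: The catch: a plain steel staple (upright arch of 8 thick rod) on the lid, 36 wide along the case's y, 22 high above the lid. Origin: on the lid, below the middle of the arch, axes as the case.
- catch_top (a point): Middle of the top of the catch's arch, 122 above the bench.
- hasp (a joint): Hasp angle, rad: 0 = shut flat on the lid, slot over the catch, leaf reaching from the hinge to the case's -x; 1.57 = upright; up to 2.2 = leaning back to +x. Stiff: stays where left. Steel leaf 103 long from the hinge, 60 wide, 4 thick; slot 55 to 77 from the hinge, where the shut hasp lets the catch stand 17 above it; plain end tab 77 to 103. Shut, its top is 5 above the lid.
- hasp_hinge (a point): Middle of the hasp's hinge axis, in the case's frame at (50, 0, 106). The axis runs along the case's y.
- hasp_end (a point): Centre of the end tab, 90 from the hinge axis; moves with the hasp.
- tin: Bystander: open steel tin, narrow and tall, radius 31, 78 high. Origin: centre of the underside.
- cup: Bystander: open grey plastic cup, rim radius 34, 75 high. Origin: centre of the underside.
- screwdriver: Bystander: screwdriver 170 long lying on the bench, between the robot and the containers.
- tape: Bystander: roll of tape lying flat, radius 40, 25 high, between the robot and the containers.

How it is judged:
By the outcome, as a careful person would: the job done as asked, in the order asked, and still so for the second after the job is handed in, with the robot touching nothing.
It also fails if it takes over 58 s, if anything falls off the work surface, if the arm or the gripper's body presses on something with over 40 N, if the wrist force passes 120 N, or if a joint passes its speed limit or range.

## Working session

There is one attempt and no reset: what is moved stays moved. The work goes in short steps, Python scripts to look and compute and a tool call to move; the robot and the scene stay as the last step left them, time stands still between calls to the robot, and variables do not carry over. Pictures are saved under pics/ and viewed, at most 10 in all, crops included, and the job is handed in when it is done.

Besides the shell and the picture viewer there is one more tool, called by a JSON object that holds its "name" and its "arguments". step_arm: Moves the arm, as the interface text tells. Its arguments: {"type":"object","properties":{"translation":{"type":"array"},"rot":{"type":"array"},"gripper":{"type":"array"},"newtons":{"type":"number"}},"required":["translation","rot","gripper"]}

```bash
mkdir -p pics; cat > h.py <<'E'
import numpy as np, cv2, pickle
from station import sense, snapshot
def snap(n,f):
    s=snapshot(n); cv2.imwrite(f'pics/{f}.png',s['pixels'][:,:,::-1]); pickle.dump(s,open(f'{f}.pkl','wb')); return s
def load(f): return pickle.load(open(f'{f}.pkl','rb'))
def cloud(s):
    K=s['camera_matrix'];d=s['depth'];v,u=np.mgrid[:d.shape[0],:d.shape[1]]
    c=np.stack([(u-K[0,2])/K[0,0]*d,(v-K[1,2])/K[1,1]*d,d],-1)
    w=(c-s['t'])@s['R']; w[d==0]=np.nan; return w
E
python3 - <<'E'
from h import *
a=snap('scene','s0');b=snap('top','t0')
cv2.imwrite('pics/both0.png',cv2.resize(np.vstack([a['pixels'],b['pixels']])[:,:,::-1],None,fx=.78,fy=.78))
cv2.imwrite('pics/t0b.png',cv2.resize(b['pixels'][:,:,::-1],(800,600),interpolation=cv2.INTER_CUBIC))
print(sense())
for s in(a,b):print(s['R'].T@-s['t'],s['R'][2])
E
```

```text
{'clock': 0.1, 'joint_positions': array([-1.42010769e+00,  2.21140918e-01,  1.52750906e+00, -1.31559573e-05,
        1.39471557e+00, -1.26105223e-01]), 'dq': array([-0.00180876, -0.00204674, -0.00220062, -0.00027613, -0.00178201,
       -0.00023694]), 'tau': array([ 1.00667192e-03, -4.95945382e+01, -3.88520837e+01,  7.02019664e-02,
        5.15307079e-02, -3.63914330e-05]), 'position': array([ 170.70519811, -600.68924522,  246.54401147]), 'tool_rot': array([ 9.90437872e-01,  1.37956644e-01, -1.73704122e-05, -8.86299136e-04]), 'ft_force': array([-0.36633394,  0.10321952,  0.27990324]), 'torque': array([ 0.03652187, -0.01032242, -0.00368297]), 'finger_force': 0.0, 'width': 87.20611022737083}
[917.88440849 516.98332872 645.0796842 ] [-0.4627399  -0.60791275 -0.64522389]
[ 426.29717285  -27.32375008 1004.13122116] [ 0.09333833  0.03496906 -0.99502016]
```

View pics/t0b.png

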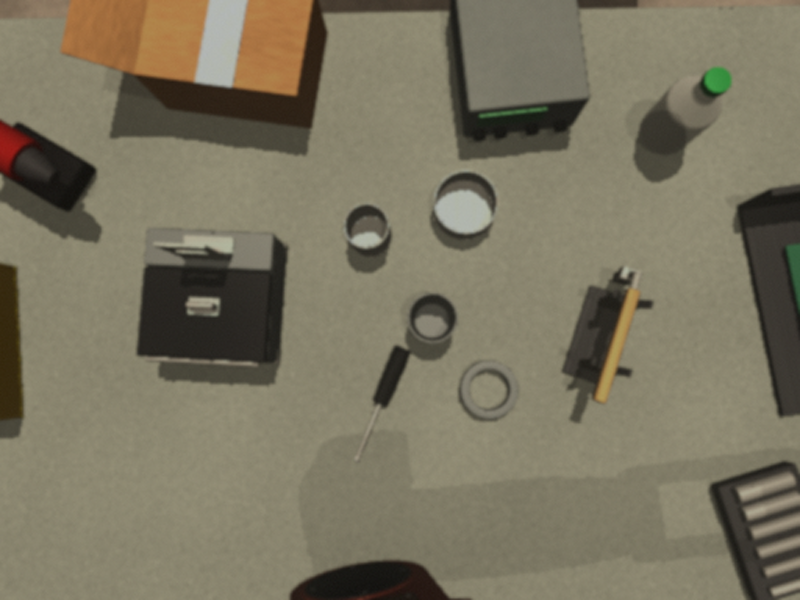

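View pics/s0.png

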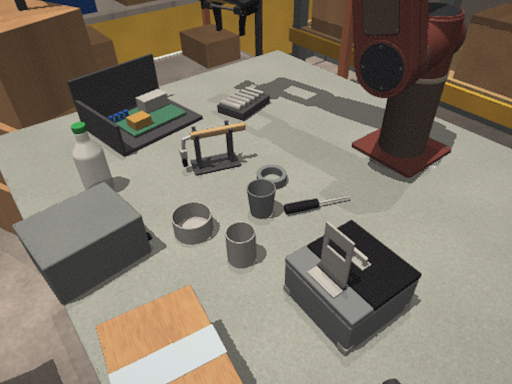

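The top view shows the case left with the catch at (203,305) and the hasp near-upright at (195,245). The pot is at (465,205), the tin and cup at (367,230) and (432,318), and the brush handle runs from (601,400) to (632,292), bristles at the far end. The scene view agrees.

```bash
python3 - <<'E'
from h import *
for f in('t0','s0'):
    s=load(f);w=cloud(s);z=w[...,2];p=s['pixels'].astype(int)
    print(f)
    def rep(n,m):
        q=w[m]; print(n,len(q), 'mean',q.mean(0).round(1),'min',q.min(0).round(0),'max',q.max(0).round(0)); return q
    box=lambda x0,x1,y0,y1:(w[...,0]>x0)&(w[...,0]<x1)&(w[...,1]>y0)&(w[...,1]<y1)
    K=s['camera_matrix']
    def at(u,v): return w[v,u].round(0)
    if f=='t0':
        for n,u,v in(('pot',465,205),('tinL',367,230),('cup',432,318),('catch',203,300),('hasp',195,245),('brush',616,345),('tape',475,390),('lid',203,340),('tip',628,272),('lidc1',140,355),('lidc2',266,360)):
            print(n,at(int(u*.64),int(v*.64)))
    b=box(200,750,-500,-150)
    m=b&(z>103)&(z<125)&(p[...,0]-p[...,2]>50)
    q=rep('handle',m)
    if len(q)>5:
        c=q.mean(0);U,S,V=np.linalg.svd((q-c),full_matrices=False);print(' dir',V[0].round(3)); t=(q-c)@V[0];print(' ends',(c+V[0]*t.min()).round(1),(c+V[0]*t.max()).round(1))
        top=q[q[:,2]>110]; print(' top z',np.median(top[:,2]))
E
```

```text
t0
pot [652. -90.   1.]
tinL [616.  53.   2.]
cup [489. -42.   4.]
catch [506. 259.  99.]
hasp [580. 271. 101.]
brush [ 449. -271.  111.]
tape [ 388. -103.   -3.]
lid [455. 257. 101.]
tip [ 545. -299.   71.]
lidc1 [435. 339. 100.]
lidc2 [429. 178.  81.]
handle 613 mean [ 447.6 -271.7  111.3] min [ 377. -302.  105.] max [ 520. -243.  117.]
 dir [-0.947  0.322  0.002]
 ends [ 519.7 -296.2  111.2] [ 377.6 -248.   111.4]
 top z 111.84104474531308
s0
handle 219 mean [ 450.4 -270.   112.4] min [ 379. -302.  107.] max [ 518. -243.  119.]
 dir [ 0.946 -0.324 -0.002]
 ends [ 380.4 -246.   112.5] [ 518.2 -293.2  112.3]
 top z 112.90099103108145
```

```bash
python3 - <<'E'
from h import *
from scipy.optimize import least_squares
T=cloud(load('t0'));S=cloud(load('s0'))
def reg(w,c,r,z0,z1):
    d=np.hypot(w[...,0]-c[0],w[...,1]-c[1]);m=(d<r)&(w[...,2]>z0)&(w[...,2]<z1);return w[m]
for n,c,z0,z1,R in(('pot',(652,-85),42,60,43.5),('A',(600,50),65,90,31),('B',(505,-42),65,90,33)):
  for k,w in(('T',T),('S',S)):
    q=reg(w,c,75,z0,z1)
    if len(q)<8: print(n,k,len(q));continue
    r=least_squares(lambda p:np.hypot(q[:,0]-p[0],q[:,1]-p[1])-p[2],[*c,R],loss='soft_l1')
    print(n,k,len(q),r.x.round(1),'z',q[:,2].max().round(1))
for k,w in(('T',T),('S',S)):
    b=(w[...,0]>380)&(w[...,0]<680)&(w[...,1]>120)&(w[...,1]<400)
    q=w[b&(w[...,2]>94)&(w[...,2]<105)]
    r=cv2.minAreaRect(q[:,:2].astype(np.float32));print(k,'lid',r,'z',np.median(q[:,2]))
    q=w[b&(w[...,2]>112)&(w[...,2]<128)&(w[...,0]<540)]
    print('catch',len(q),q.mean(0).round(1) if len(q) else '',cv2.minAreaRect(q[:,:2].astype(np.float32)) if len(q)>3 else '')
    q=w[b&(w[...,2]>130)]
    if len(q)>8:
        c=q.mean(0);V=np.linalg.svd(q-c,full_matrices=False)[2];print('hasp',len(q),c.round(1),V.round(3).tolist(),q.min(0),q.max(0))
E
```

```text
pot T 227 [646.  -87.8  43.2] z 53.2
pot S 311 [646.2 -87.1  43.2] z 52.9
A T 166 [607.9  47.   29.5] z 80.6
A S 338 [608.3  48.   29.6] z 80.0
B T 187 [484.7 -41.   31.7] z 78.0
B S 256 [484.6 -40.2  31.8] z 77.5
T lid ((512.2325439453125, 256.3312072753906), (171.44656372070312, 174.8972625732422), 87.08544921875) z 98.96490279276227
catch 69 [498.3 255.6 120.2] ((498.3830871582031, 256.1443786621094), (34.291866302490234, 7.74177360534668), 84.17994689941406)
hasp 272 [560.  251.5 179.1] [[-0.012, -0.054, -0.998], [0.045, 0.997, -0.055], [-0.999, 0.046, 0.009]] [557.45292052 222.98967828 131.17882281] [564.55579518 284.45703502 210.74635927]
S lid ((514.0442504882812, 256.45159912109375), (170.6244354248047, 171.95867919921875), 87.04375457763672) z 100.36321786462763
catch 91 [499.8 261.2 120. ] ((498.69354248046875, 259.6863708496094), (31.25265884399414, 8.189395904541016), 85.09154510498047)
hasp 997 [562.  255.7 173.4] [[0.01, 0.004, -1.0], [-0.048, -0.999, -0.005], [0.999, -0.048, 0.01]] [556.30533909 223.24596366 130.04826603] [565.3306628  284.41132245 211.2938067 ]
```

{"name": "step_arm", "arguments": {"translation": [[4,4.5,0],[8,9,0],[12,13.5,0],[16,18,0],[16,18,0]], "rot": [[0,0,-8],[0,0,-16],[0,0,-24],[0,0,-32],[0,0,-34.7]], "gripper": [1,1,1,1,1], "newtons": 50}}

```text
clock: 0.6
position: [331.9, -418.9, 247.1]
tool_rot: [0.986, -0.166, -0.0, -0.0]
ft_force: [0.0, -0.2, 0.3]
width: 86.7
finger_force: 0.0
```

{"name": "step_arm", "arguments": {"translation": [[4,4.5,-1],[8,9,-3],[12,13.5,-5],[12.8,14.7,-6],[12.8,14.7,-6]], "rot": [[0,0,0],[0,0,0],[0,0,0],[0,0,0],[0,0,0]], "gripper": [1,1,1,1,1]}}

```text
clock: 1.1
position: [459.7, -268.9, 184.3]
tool_rot: [0.987, -0.161, -0.002, -0.002]
ft_force: [0.3, -0.0, -0.4]
width: 86.8
finger_force: 0.0
```

```bash
python3 - <<'E'
from h import *
s=snap('wrist','w1');q=sense();print(q['position'],q['tool_rot'],q['clock'])
w=cloud(s);p=s['pixels'].astype(int)
m=(w[...,2]>104)&(w[...,2]<122)&(p[...,0]-p[...,2]>50)
q=w[m];print(len(q))
c=q.mean(0);V=np.linalg.svd(q-c,full_matrices=False)[2];t=(q-c)@V[0];print(V[0],c,c+V[0]*t.min(),c+V[0]*t.max())
E
```

```text
[ 459.16514234 -270.59245716  185.11581617] [ 0.98688462 -0.16141118 -0.00180515 -0.00138704] 1.15
2673
[-0.94701123  0.32118775  0.00285562] [ 467.16080812 -280.86780593  112.78901126] [ 517.81185669 -298.04658473  112.63627772] [ 392.14720536 -255.42623808  113.01520781]
```

View pics/w1.png

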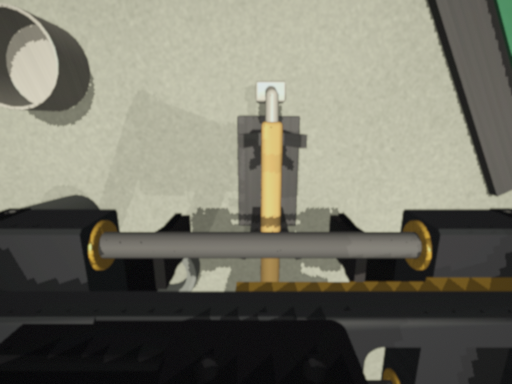

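The wrist view shows the handle between the jaws, running from about (272,122) to (270,280), with the neck at (271,92). It is centred well enough to descend.

{"name": "step_arm", "arguments": {"translation": [[0,0,-2.5],[0,0,-5],[0,0,-7],[0,0,-7.7],[0,0,-7.7]], "rot": [[0,0,0],[0,0,0],[0,0,0],[0,0,0],[0,0,0]], "gripper": [1,1,1,1,1]}}

```text
clock: 1.65
position: [457.8, -274.7, 109.8]
tool_rot: [0.986, -0.164, -0.001, -0.0]
ft_force: [-0.0, 0.4, -0.3]
width: 87.3
finger_force: 0.0
```

```bash
python3 -c "
from h import *
q=sense();print(q['position'],q['tool_rot'],q['ft_force'],q['joint_positions'])"
```

```text
[ 457.7501143  -274.65983934  109.82870719] [ 9.86420918e-01 -1.64233881e-01 -9.27315307e-04 -3.80580576e-04] [-0.02537825  0.444189   -0.32694302] [-6.88049988e-01  1.49868954e-01  1.88198147e+00 -2.97921925e-04
  1.11172913e+00  1.21284138e+00]
```

{"name": "step_arm", "arguments": {"translation": [[0,0,0],[0,0,0],[0,0,0],[0,0,0],[0,0,0]], "rot": [[0,0,0],[0,0,0],[0,0,0],[0,0,0],[0,0,0]], "gripper": [-1,-1,-1,-1,-1], "newtons": 50}}

```text
clock: 2.15
position: [459.0, -274.3, 111.0]
tool_rot: [0.987, -0.164, 0.0, 0.0]
ft_force: [0.7, -0.2, 0.5]
width: 55.0
finger_force: 0.0
```

{"name": "step_arm", "arguments": {"translation": [[0,0,0],[0,0,0],[0,0,0],[0,0,0],[0,0,0]], "rot": [[0,0,0],[0,0,0],[0,0,0],[0,0,0],[0,0,0]], "gripper": [-1,-1,-1,-1,-1]}}

```text
clock: 2.65
position: [458.7, -274.9, 110.7]
tool_rot: [0.987, -0.164, 0.0, 0.001]
ft_force: [0.4, -0.9, -0.2]
width: 15.2
finger_force: 50.1
```

{"name": "step_arm", "arguments": {"translation": [[0,0,0.5],[0,0,2],[0,0,4.5],[0,0,7],[0,0,7.5]], "rot": [[0,0,0],[0,0,0],[0,0,0],[0,0,0],[0,0,0]], "gripper": [-1,-1,-1,-1,-1]}}

```text
clock: 3.15
position: [460.7, -275.5, 190.1]
tool_rot: [0.987, -0.164, 0.003, 0.002]
ft_force: [-0.1, 0.7, -0.3]
width: 15.6
finger_force: 50.0
```

```bash
python3 - <<'E'
from h import *
q=sense();print(q['position'],q['width'],q['tool_rot'],q['ft_force'])
s=snap('scene','s2')
cv2.imwrite('pics/s2c.png',cv2.resize(s['pixels'][60:260,100:350,::-1],(750,600),interpolation=cv2.INTER_CUBIC))
w=cloud(s);p=s['pixels'].astype(int)
m=(w[...,2]>150)&(w[...,0]>350)&(w[...,0]<600)&(w[...,1]<-200)&(w[...,1]>-340)&(p[...,0]-p[...,2]>50)
q=w[m];c=q.mean(0);print(len(q),c,np.linalg.svd(q-c,full_matrices=False)[2][0],q.min(0),q.max(0))
m=(w[...,2]>85)&(w[...,2]<200)&(w[...,0]>525)&(w[...,0]<600)&(w[...,1]<-250)&(w[...,1]>-350);q=w[m];print(len(q),q.mean(0),q[q[:,2]<q[:,2].min()+6].mean(0),q.min(0),q.max(0))
E
```

```text
[ 460.69593756 -275.47960691  190.07581337] 15.562112110672926 [ 0.9865199  -0.1636055   0.00304534  0.00156627] [-0.14072289  0.68042483 -0.33752673]
120 [ 477.80889759 -274.99487666  206.00022853] [-0.48041596  0.11370277 -0.86963912] [ 384.24270178 -299.60730223  187.00323323] [ 521.55371304 -239.70479456  420.92048047]
203 [ 544.97234517 -295.40967378  145.72900168] [ 547.34073819 -294.3815179   102.71686007] [ 525.51386665 -313.43316915  100.01662865] [ 556.32807721 -287.28686199  188.29947678]
```

View pics/s2c.png

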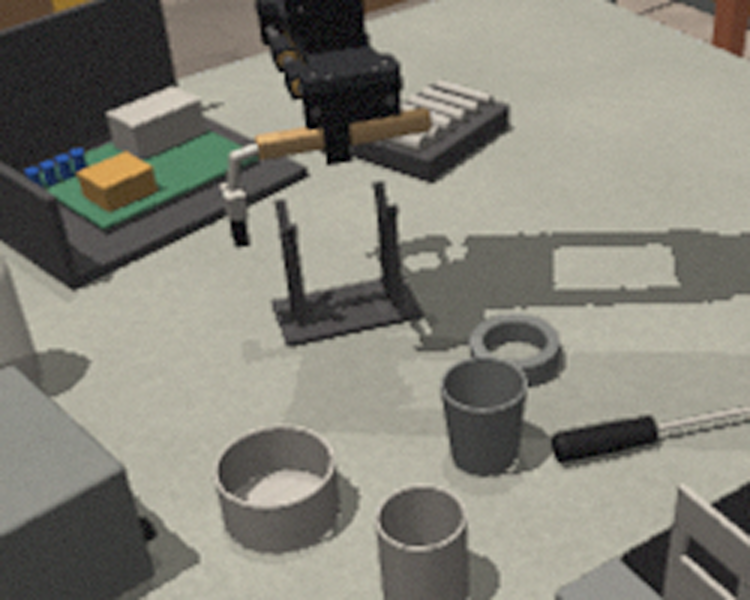

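The brush is held level. The tip is at crop pixel (240,240), about z 100, and the rest is clear. Next I carry it over the pot.

{"name": "step_arm", "arguments": {"translation": [[0.7,1.4,1],[2,4,2],[3.3,7,3],[4.6,10,3],[6,13,3]], "rot": [[0,0,0],[0,0,0],[0,0,0],[0,0,0],[0,0,0]], "gripper": [-1,-1,-1,-1,-1]}}

```text
clock: 3.7
position: [518.8, -142.0, 215.0]
tool_rot: [0.987, -0.164, -0.001, -0.0]
ft_force: [0.5, -0.4, -0.1]
width: 15.4
finger_force: 50.0
```

{"name": "step_arm", "arguments": {"translation": [[1.5,3,0],[3,6,0],[3.8,7.8,0],[4.2,8.6,0],[4.2,8.6,0]], "rot": [[0,0,0],[0,0,0],[0,0,0],[0,0,0],[0,0,0]], "gripper": [-1,-1,-1,-1,-1]}}

```text
clock: 4.2
position: [560.5, -56.7, 214.7]
tool_rot: [0.987, -0.163, -0.001, -0.0]
ft_force: [-0.6, -0.4, -1.4]
width: 15.2
finger_force: 50.0
```

```bash
python3 - <<'E'
from h import *
q=sense();print(q['position'],q['width'],q['tool_rot'],q['ft_force'])
s=snap('scene','s3');t=snap('top','t3')
im=np.hstack([cv2.resize(s['pixels'][120:270,120:270],(400,400)),cv2.resize(t['pixels'][70:220,220:370],(400,400))])
cv2.imwrite('pics/st3.png',im[:,:,::-1])
E
```

```text
[560.54300786 -56.70458199 214.6750519 ] 15.240496110788163 [ 9.86685929e-01 -1.62634858e-01 -8.69887250e-04 -1.53865961e-04] [-0.5592699  -0.42343371 -1.44694028]
```

View pics/st3.png

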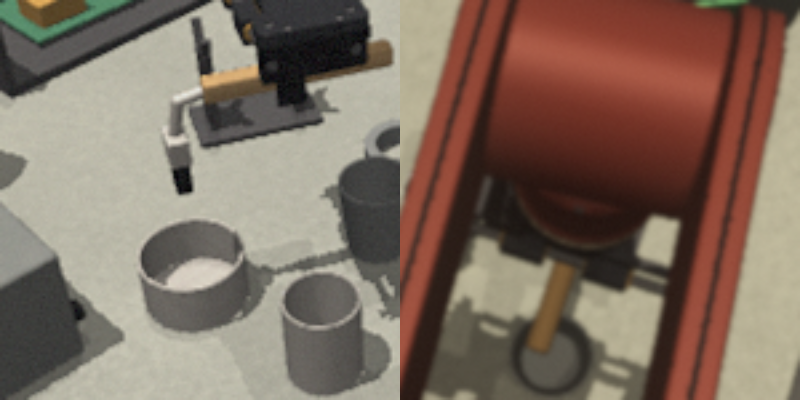

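The scene crop shows the bristle tip at (183,190), above the pot, whose mouth is at (193,258). The arm hides the pot in the top view, so I check the tip position with depth.

```bash
python3 - <<'E'
from h import *
w=cloud(load('s3'))
u0,v0=120+172*150/400,120+165*150/400
q=w[int(v0)-1:int(v0)+14,int(u0)-4:int(u0)+12].reshape(-1,3)
q=q[(q[:,2]>105)&(q[:,2]<150)&(q[:,0]>600)]
c=q.mean(0)
print(len(q),c,q.min(0),q.max(0))
for z in range(115,150,5):
    k=q[abs(q[:,2]-z)<2.5]
    if len(k):print(z,k.mean(0).round(1),k.min(0).round(0),k.max(0).round(0))
E
```

```text
68 [647.3471013  -74.89502607 136.79247597] [640.28030792 -92.61159296 124.03458646] [652.92448948 -70.62573575 149.22867313]
125 [647.8 -77.5 125.4] [643. -93. 124.] [652. -72. 126.]
130 [647.4 -74.5 129.6] [641. -78. 128.] [652. -72. 132.]
135 [646.6 -75.  134.8] [641. -87. 133.] [652. -71. 137.]
140 [648.2 -75.1 139.5] [643. -84. 138.] [652. -72. 141.]
145 [647.1 -74.  145. ] [640. -80. 143.] [652. -71. 147.]
```

{"name": "step_arm", "arguments": {"translation": [[0.1,0,-1.5],[0.2,0,-4.5],[0.2,0,-7.5],[0.2,0,-10],[0.2,0,-11]], "rot": [[0,0,0],[0,0,0],[0,0,0],[0,0,0],[0,0,0]], "gripper": [-1,-1,-1,-1,-1]}}

```text
clock: 4.8
position: [559.9, -58.6, 101.4]
tool_rot: [0.986, -0.164, -0.003, -0.0]
ft_force: [-0.7, 0.2, -1.7]
width: 15.7
finger_force: 50.0
```

{"name": "step_arm", "arguments": {"translation": [[0,0,0],[0,0,0],[0,0,0]], "rot": [[0,0,0],[0,0,0],[0,0,0]], "gripper": [-1,-1,-1]}}

```text
clock: 5.1
position: [564.0, -58.7, 107.2]
tool_rot: [0.986, -0.164, 0.001, 0.0]
ft_force: [-0.4, -0.4, -0.3]
width: 15.6
finger_force: 50.0
```

```bash
python3 - <<'E'
from h import *
q=sense();print(q['position'],q['ft_force'])
s=snap('scene','s4')
cv2.imwrite('pics/s4c.png',cv2.resize(s['pixels'][120:270,120:300,::-1],(720,600)))
E
```

```text
[564.01060218 -58.7372074  107.22621055] [-0.39602293 -0.42280185 -0.3142947 ]
```

View pics/s4c.png

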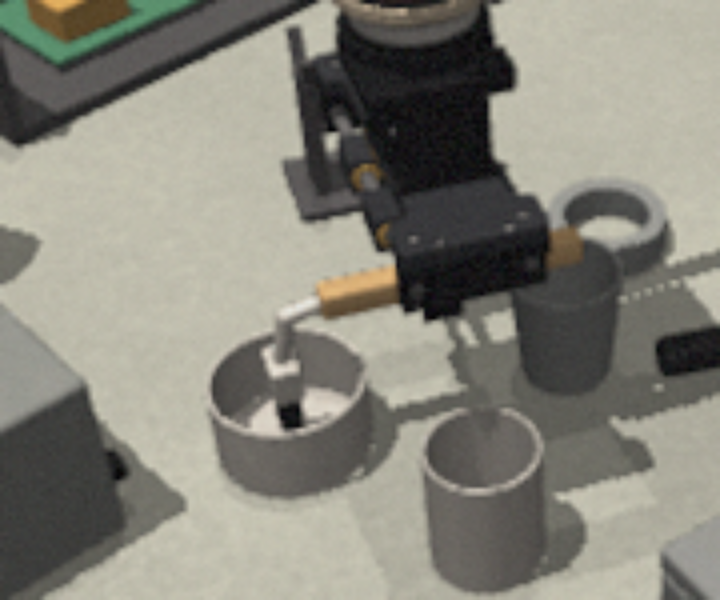

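Black bristles at (290,415) are deep inside the pot, and the pot hasn't moved. I lift and carry the brush to the catch.

{"name": "step_arm", "arguments": {"translation": [[0,0,1.5],[0,0,5],[0,0,9],[0,0,12],[-0.4,1,13]], "rot": [[0,0,0],[0,0,0],[0,0,0],[0,0,0],[0,0,0]], "gripper": [-1,-1,-1,-1,-1]}}

```text
clock: 5.65
position: [561.4, -49.2, 241.9]
tool_rot: [0.986, -0.164, 0.005, 0.0]
ft_force: [0.9, 0.4, -0.9]
width: 15.6
finger_force: 50.0
```

{"name": "step_arm", "arguments": {"translation": [[-1.3,3,0],[-2.9,6.5,0],[-4.5,10,0],[-6.2,14,0],[-8,18,0]], "rot": [[0,0,0],[0,0,0],[0,0,0],[0,0,0],[0,0,0]], "gripper": [-1,-1,-1,-1,-1]}}

```text
clock: 6.15
position: [477.1, 133.5, 235.2]
tool_rot: [0.986, -0.164, -0.0, -0.0]
ft_force: [1.2, 0.1, -1.2]
width: 15.5
finger_force: 50.0
```

{"name": "step_arm", "arguments": {"translation": [[-1.8,4,0],[-3.5,8,0],[-5,12,0],[-6.2,14.7,0],[-6.6,15.5,0]], "rot": [[0,0,0],[0,0,0],[0,0,0],[0,0,0],[0,0,0]], "gripper": [-1,-1,-1,-1,-1]}}

```text
clock: 6.65
position: [410.4, 289.4, 235.2]
tool_rot: [0.987, -0.162, -0.001, -0.0]
ft_force: [-0.1, -0.5, -0.0]
width: 15.5
finger_force: 50.0
```

{"name": "step_arm", "arguments": {"translation": [[0,0,0],[0,0,0],[0,0,0]], "rot": [[0,0,0],[0,0,0],[0,0,0]], "gripper": [-1,-1,-1]}}

```text
clock: 6.95
position: [413.2, 285.7, 235.4]
tool_rot: [0.986, -0.164, 0.0, 0.0]
ft_force: [-0.9, -0.1, -0.7]
width: 15.6
finger_force: 50.0
```

```bash
python3 - <<'E'
from h import *
q=sense();print(q['position'],q['ft_force'])
s=snap('scene','s5')
cv2.imwrite('pics/s5c.png',cv2.resize(s['pixels'][160:340,270:450,::-1],(600,600),interpolation=cv2.INTER_CUBIC))
w=cloud(s)
m=(w[...,2]>128)&(w[...,2]<200)&(w[...,0]>470)&(w[...,0]<530)&(w[...,1]>215)&(w[...,1]<300)
for z in range(130,200,6):
    k=w[m&(abs(w[...,2]-z)<3)]
    if len(k):print(z,len(k),k.mean(0).round(1),k.min(0).round(1),k.max(0).round(1))
E
```

```text
[413.21001931 285.72071424 235.38000977] [-0.86822424 -0.14799568 -0.6709476 ]
142 1 [499.6 249.4 144.7] [499.6 249.4 144.7] [499.6 249.4 144.7]
148 29 [501.7 260.9 148.6] [495.5 245.7 145.4] [507.  270.3 150.8]
154 33 [501.5 260.5 154. ] [494.  245.7 151.2] [505.9 269.8 156.7]
160 38 [501.6 260.2 160.1] [494.2 245.6 157. ] [505.3 269.5 162.9]
166 33 [502.4 261.5 166.2] [495.1 247.2 163.4] [507.3 270.6 168.9]
172 23 [501.8 261.2 171.9] [493.7 243.7 169.1] [507.3 271.  175. ]
178 44 [503.1 262.3 177.9] [493.2 243.3 175.4] [509.2 272.4 180.8]
184 45 [503.  261.9 183.8] [491.9 245.1 181.1] [508.6 272.4 186.9]
190 49 [503.1 262.2 189.9] [494.3 243.3 187. ] [508.4 272.2 192.7]
196 105 [499.7 259.7 195.7] [490.3 244.  193.1] [508.9 271.8 198.9]
```

View pics/s5c.png

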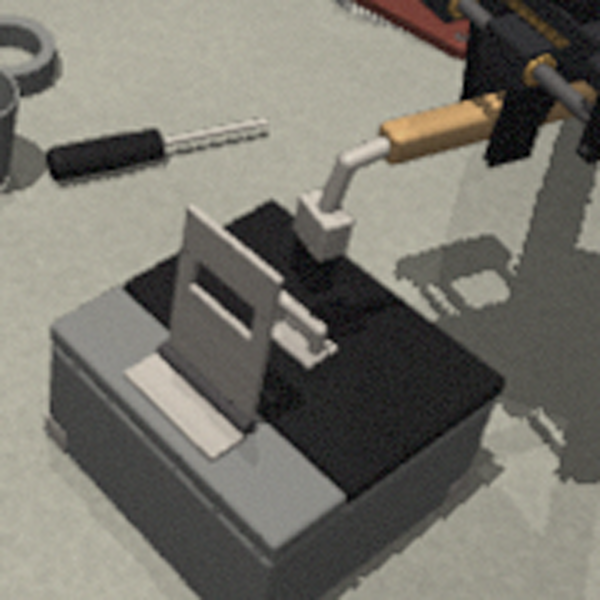

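The scene shows the bristles just above the arch (315,330). Depth puts their centre near (497.5,257) against the catch at (498,257.5), so I lower gently.

{"name": "step_arm", "arguments": {"translation": [[0,0,-0.5],[0,0,-1.2],[0,0,-1.7],[0,0,-1.8],[0,0,-1.8]], "rot": [[0,0,0],[0,0,0],[0,0,0],[0,0,0],[0,0,0]], "gripper": [-1,-1,-1,-1,-1]}}

```text
clock: 7.5
position: [412.6, 286.6, 217.0]
tool_rot: [0.987, -0.164, -0.0, 0.0]
ft_force: [-0.7, 0.3, -1.1]
width: 15.5
finger_force: 50.0
```

{"name": "step_arm", "arguments": {"translation": [[0,0,-0.05],[0,0,-0.1],[0,0,-0.15],[0,0,-0.2],[0,0,-0.2]], "rot": [[0,0,0],[0,0,0],[0,0,0],[0,0,0],[0,0,0]], "gripper": [-1,-1,-1,-1,-1]}}

```text
clock: 8.0
position: [412.7, 286.8, 215.5]
tool_rot: [0.987, -0.164, -0.0, 0.0]
ft_force: [-0.3, -0.3, -1.4]
width: 15.4
finger_force: 50.0
```

{"name": "step_arm", "arguments": {"translation": [[0,0,-0.05],[0,0,-0.1],[0,0,-0.1],[0,0,-0.1]], "rot": [[0,0,0],[0,0,0],[0,0,0],[0,0,0]], "gripper": [-1,-1,-1,-1]}}

```text
clock: 8.4
position: [412.8, 286.8, 214.5]
tool_rot: [0.987, -0.164, -0.0, 0.0]
ft_force: [0.8, -0.2, -1.1]
width: 15.6
finger_force: 50.0
```

{"name": "step_arm", "arguments": {"translation": [[0,0,-0.05],[0,0,-0.1],[0,0,-0.1],[0,0,-0.1]], "rot": [[0,0,0],[0,0,0],[0,0,0],[0,0,0]], "gripper": [-1,-1,-1,-1]}}

```text
clock: 8.8
position: [412.8, 286.8, 213.6]
tool_rot: [0.987, -0.164, 0.0, -0.0]
ft_force: [0.1, 0.4, -1.6]
width: 15.4
finger_force: 50.0
```

Commanded z is now 213.5 and expected contact is at about 213, so I continue in 0.5 mm steps.

{"name": "step_arm", "arguments": {"translation": [[0,0,-0.05],[0,0,-0.05],[0,0,-0.05]], "rot": [[0,0,0],[0,0,0],[0,0,0]], "gripper": [-1,-1,-1]}}

```text
clock: 9.1
position: [412.9, 286.9, 213.2]
tool_rot: [0.987, -0.164, 0.0, -0.0]
ft_force: [-0.7, -0.1, 0.9]
width: 15.5
finger_force: 50.0
```

{"name": "step_arm", "arguments": {"translation": [[0,0,-0.05],[0,0,-0.05],[0,0,-0.05]], "rot": [[0,0,0],[0,0,0],[0,0,0]], "gripper": [-1,-1,-1]}}

```text
clock: 9.4
position: [412.9, 286.9, 212.8]
tool_rot: [0.987, -0.164, 0.0, -0.0]
ft_force: [-2.3, -0.1, 2.5]
width: 15.6
finger_force: 50.0
```

{"name": "step_arm", "arguments": {"translation": [[0,0,-0.05],[0,0,-0.05],[0,0,-0.05]], "rot": [[0,0,0],[0,0,0],[0,0,0]], "gripper": [-1,-1,-1]}}

```text
clock: 9.7
position: [412.8, 287.0, 212.3]
tool_rot: [0.987, -0.164, 0.0, -0.0]
ft_force: [-2.6, 0.9, 3.5]
width: 15.5
finger_force: 50.0
```

Fz rose about 4.5 N at exactly the expected height (212–213), so the tip has touched the catch top. I lift and carry the brush back.

{"name": "step_arm", "arguments": {"translation": [[0,0,0.5],[0,0,1.5],[0,-0.5,2.5],[0.2,-2.5,3],[0.5,-5.5,3]], "rot": [[0,0,0],[0,0,0],[0,0,0],[0,0,0],[0,0,0]], "gripper": [-1,-1,-1,-1,-1]}}

```text
clock: 10.2
position: [418.4, 231.9, 243.9]
tool_rot: [0.987, -0.163, 0.001, -0.001]
ft_force: [0.7, -0.5, -0.9]
width: 15.3
finger_force: 50.0
```

{"name": "step_arm", "arguments": {"translation": [[0.3,-4,0],[0.7,-8,0],[1,-12,0],[1.3,-16,0],[1.7,-20,0]], "rot": [[0,0,0],[0,0,0],[0,0,0],[0,0,0],[0,0,0]], "gripper": [-1,-1,-1,-1,-1]}}

```text
clock: 10.7
position: [434.7, 29.9, 243.0]
tool_rot: [0.987, -0.164, 0.001, 0.0]
ft_force: [1.1, -0.2, -2.0]
width: 15.7
finger_force: 50.0
```

{"name": "step_arm", "arguments": {"translation": [[0.3,-4,0],[0.7,-8,0],[1,-12,0],[1.3,-16,0],[1.6,-19,0]], "rot": [[0,0,0],[0,0,0],[0,0,0],[0,0,0],[0,0,0]], "gripper": [-1,-1,-1,-1,-1]}}

```text
clock: 11.2
position: [450.5, -161.0, 243.0]
tool_rot: [0.986, -0.164, 0.001, 0.001]
ft_force: [0.1, 0.6, -0.8]
width: 15.5
finger_force: 50.0
```

{"name": "step_arm", "arguments": {"translation": [[0.3,-3,0],[0.5,-6,0],[0.7,-9,0],[0.8,-11,-1],[0.8,-11.6,-2.5]], "rot": [[0,0,0],[0,0,0],[0,0,0],[0,0,0],[0,0,0]], "gripper": [-1,-1,-1,-1,-1]}}

```text
clock: 11.7
position: [459.1, -277.0, 218.3]
tool_rot: [0.986, -0.165, 0.001, 0.001]
ft_force: [0.3, 0.6, -0.5]
width: 15.3
finger_force: 50.0
```

{"name": "step_arm", "arguments": {"translation": [[0,0,-1],[0,0,-2],[0,0,-3],[0,0,-3],[0,0,-3]], "rot": [[0,0,0],[0,0,0],[0,0,0],[0,0,0],[0,0,0]], "gripper": [-1,-1,-1,-1,-1]}}

```text
clock: 12.2
position: [458.9, -273.5, 187.0]
tool_rot: [0.987, -0.163, -0.0, -0.0]
ft_force: [-0.1, -0.4, 0.2]
width: 15.4
finger_force: 50.0
```

```bash
python3 - <<'E'
from h import *
q=sense();print(q['position'],q['ft_force'],q['tool_rot'])
s=snap('scene','s6')
cv2.imwrite('pics/s6c.png',cv2.resize(s['pixels'][60:220,140:300,::-1],(600,600),interpolation=cv2.INTER_CUBIC))
E
```

```text
[ 458.89480707 -273.50147505  186.97734878] [-0.13587259 -0.3557091   0.19459073] [ 9.86592873e-01 -1.63200700e-01 -1.35451266e-04 -1.23172815e-04]
```

View pics/s6c.png

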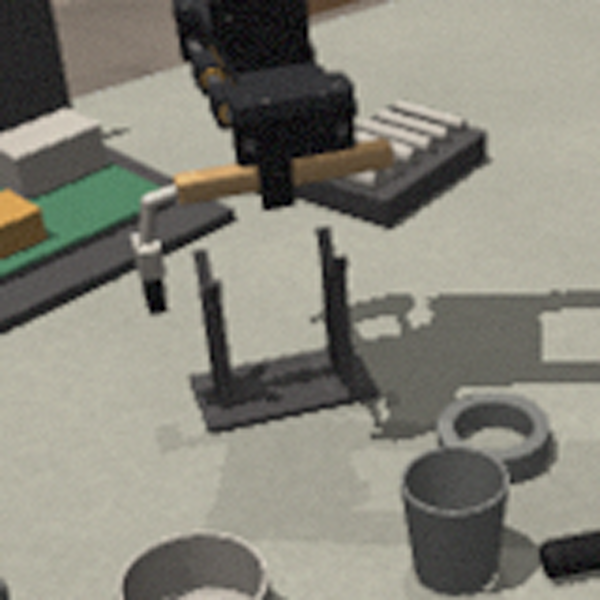

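The brush sits above the rest at the same attitude as after the lift, with the handle at (285,170) and the tip at (155,305). I lower it.

{"name": "step_arm", "arguments": {"translation": [[0,0,-1.5],[0,0,-3.5],[0,0,-5.5],[0,0,-6.6],[0,0,-7]], "rot": [[0,0,0],[0,0,0],[0,0,0],[0,0,0],[0,0,0]], "gripper": [-1,-1,-1,-1,-1]}}

```text
clock: 12.75
position: [458.0, -273.5, 115.2]
tool_rot: [0.987, -0.164, -0.001, -0.001]
ft_force: [-1.0, -0.3, -0.2]
width: 15.4
finger_force: 50.0
```

{"name": "step_arm", "arguments": {"translation": [[0,0,-0.2],[0,0,-0.4],[0,0,-0.6],[0,0,-0.6],[0,0,-0.6]], "rot": [[0,0,0],[0,0,0],[0,0,0],[0,0,0],[0,0,0]], "gripper": [-1,-1,-1,-1,-1]}}

```text
clock: 13.25
position: [459.2, -274.8, 111.7]
tool_rot: [0.987, -0.164, 0.001, 0.001]
ft_force: [0.2, -1.9, -1.2]
width: 15.6
finger_force: 50.0
```

{"name": "step_arm", "arguments": {"translation": [[0,0,-0.05],[0,0,-0.05],[0,0,-0.05]], "rot": [[0,0,0],[0,0,0],[0,0,0]], "gripper": [-1,-1,-1]}}

```text
clock: 13.55
position: [459.2, -274.9, 111.3]
tool_rot: [0.987, -0.164, 0.001, 0.001]
ft_force: [-0.7, -2.5, 3.2]
width: 15.3
finger_force: 50.0
```

{"name": "step_arm", "arguments": {"translation": [[0,0,0],[0,0,0],[0,0,0],[0,0,0],[0,0,0]], "rot": [[0,0,0],[0,0,0],[0,0,0],[0,0,0],[0,0,0]], "gripper": [-0.4,0,0.2,0.2,0.2]}}

```text
clock: 14.05
position: [458.7, -273.9, 110.3]
tool_rot: [0.987, -0.164, -0.0, -0.0]
ft_force: [-0.3, 0.1, 0.4]
width: 46.9
finger_force: 0.0
```

{"name": "step_arm", "arguments": {"translation": [[0,0,0],[0,0,0],[0,0,0]], "rot": [[0,0,0],[0,0,0],[0,0,0]], "gripper": [0.2,0.2,0.2]}}

```text
clock: 14.35
position: [458.8, -274.2, 110.5]
tool_rot: [0.987, -0.164, 0.0, -0.0]
ft_force: [-0.9, -0.2, -0.1]
width: 51.8
finger_force: 0.0
```

{"name": "step_arm", "arguments": {"translation": [[0,0,1],[0,0,4],[0,0,8],[0,0,11],[0,0,12]], "rot": [[0,0,0],[0,0,0],[0,0,0],[0,0,0],[0,0,0]], "gripper": [0.2,0.2,0.2,0.2,0.2]}}

```text
clock: 14.85
position: [460.5, -275.5, 235.6]
tool_rot: [0.987, -0.164, 0.003, 0.002]
ft_force: [0.6, -0.3, 0.3]
width: 52.2
finger_force: 0.0
```

```bash
python3 - <<'E'
from h import *
q=sense();print(q['position'],q['ft_force'],q['tool_rot'],q['width'])
s=snap('scene','s7')
for f in('s0','s7'):
    s=load(f);w=cloud(s);p=s['pixels'].astype(int)
    m=(w[...,2]>100)&(w[...,2]<125)&(w[...,0]>350)&(w[...,0]<540)&(w[...,1]<-230)&(w[...,1]>-320)&(p[...,0]-p[...,2]>50)
    q=w[m];c=q.mean(0);V=np.linalg.svd(q-c,full_matrices=False)[2][0];t=(q-c)@V;print(len(q),c,V,c+V*t.min(),c+V*t.max())
E
```

```text
[ 460.50807059 -275.54440744  235.59257205] [ 0.62343957 -0.30724409  0.34389435] [ 0.98651476 -0.16362963  0.00324527  0.00185558] 52.176413424751
219 [ 450.38269371 -269.98257793  112.4132672 ] [ 0.94602728 -0.32408316 -0.00157751] [ 380.35637804 -245.99347057  112.53003644] [ 518.15835148 -293.20067124  112.30025094]
179 [ 460.62484549 -271.04982669  112.50124038] [ 0.9436808  -0.33082893 -0.00433075] [ 383.51160396 -244.01601244  112.85512891] [ 519.379933   -291.64776927  112.2316012 ]
```

The brush is back within about 1 mm. Now the hasp: I check clearance behind the case first.

```bash
python3 - <<'E'
from h import *
for f in('t0','s0'):
    w=cloud(load(f))
    for x0 in range(560,800,20):
        q=w[(w[...,0]>x0)&(w[...,0]<x0+20)&(w[...,1]>130)&(w[...,1]<400)]
        if len(q): print(f,x0,np.nanmax(q[:,2]).round(0),end='; ')
    b=(w[...,0]>540)&(w[...,0]<600)&(w[...,1]>190)&(w[...,1]<310)
    for z in(120,140,160,180,200):
        q=w[b&(abs(w[...,2]-z)<6)]
        if len(q):print(z,np.median(q,0).round(1))
E
```

```text
t0 560 211.0; t0 580 105.0; t0 600 100.0; t0 620 4.0; t0 640 6.0; t0 660 7.0; t0 680 6.0; t0 700 4.0; t0 720 5.0; t0 740 5.0; t0 760 132.0; t0 780 135.0; 120 [559.3 248.9 121.1]
140 [559.6 251.9 138.9]
160 [560.5 253.3 160.2]
180 [559.1 237.1 179.7]
200 [559.5 253.5 201. ]
s0 560 211.0; s0 580 105.0; s0 600 102.0; s0 620 5.0; s0 640 4.0; s0 660 4.0; s0 680 4.0; s0 700 3.0; s0 720 3.0; s0 740 4.0; s0 760 132.0; s0 780 134.0; 120 [562.5 256.3 120.7]
140 [562.3 256.8 139.9]
160 [561.8 255.6 160. ]
180 [562.  261.5 182. ]
200 [562.1 257.2 200.4]
```

{"name": "step_arm", "arguments": {"translation": [[1,4,1],[2.2,8,2],[3.3,12,3],[4.5,16,3],[5.6,20,3]], "rot": [[0,0,4],[0,0,8],[0,0,12],[0,0,16],[0,0,16]], "gripper": [-1,-1,-1,-1,-1], "newtons": 30}}

```text
clock: 15.4
position: [514.6, -72.5, 259.5]
tool_rot: [1.0, -0.024, -0.001, -0.0]
ft_force: [0.9, -0.4, -0.1]
width: 20.1
finger_force: 0.0
```

{"name": "step_arm", "arguments": {"translation": [[1,4,0],[2.2,8,0],[3.3,12,0],[4.5,16,0],[5.6,20,0]], "rot": [[0,0,0],[0,0,0],[0,0,0],[0,0,0],[0,0,0]], "gripper": [-1,-1,-1,-1,-1]}}

```text
clock: 15.9
position: [570.3, 127.5, 258.8]
tool_rot: [1.0, -0.025, -0.001, 0.0]
ft_force: [0.7, -1.1, 0.2]
width: 0.5
finger_force: 0.0
```

{"name": "step_arm", "arguments": {"translation": [[1,4,0],[2,8,0],[2.9,11,0],[2.9,12.7,0],[2.9,12.7,0]], "rot": [[0,0,0],[0,0,0],[0,0,0],[0,0,0],[0,0,0]], "gripper": [-1,-1,-1,-1,-1]}}

```text
clock: 16.4
position: [598.7, 254.6, 258.7]
tool_rot: [1.0, -0.023, -0.001, 0.0]
ft_force: [0.8, 0.4, 0.3]
width: 0.2
finger_force: 0.0
```

{"name": "step_arm", "arguments": {"translation": [[0,0,-1],[0,0,-2.5],[0,0,-3.8],[0,0,-4.1],[0,0,-4.1]], "rot": [[0,0,0],[0,0,0],[0,0,0],[0,0,0],[0,0,0]], "gripper": [-1,-1,-1,-1,-1]}}

```text
clock: 16.9
position: [599.2, 251.9, 218.0]
tool_rot: [1.0, -0.025, -0.001, 0.0]
ft_force: [0.7, 0.6, -0.5]
width: 0.5
finger_force: 0.0
```

```bash
python3 - <<'E'
from h import *
q=sense();print(q['position'],q['ft_force'],q['tool_rot'],q['width'])
s=snap('scene','s8')
cv2.imwrite('pics/s8c.png',cv2.resize(s['pixels'][130:340,260:440,::-1],(514,600),interpolation=cv2.INTER_CUBIC))
E
```

```text
[599.16874335 251.86770135 217.99918144] [ 0.74134776  0.6369811  -0.48425386] [ 9.99679770e-01 -2.52745427e-02 -1.18154629e-03  3.99319266e-04] 0.4918880858027179
```

View pics/s8c.png

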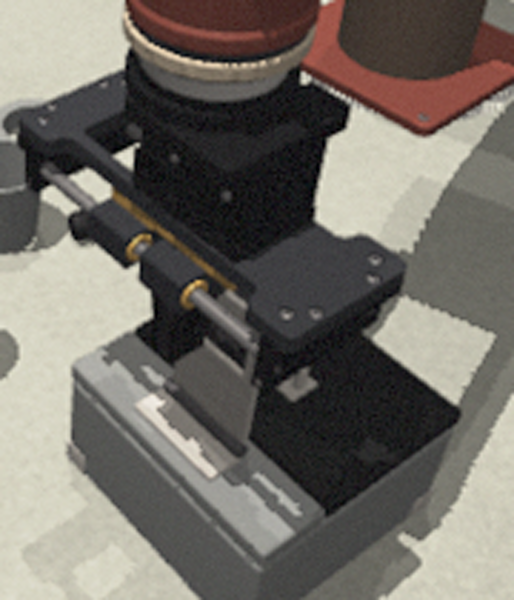

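Fingers are closed behind the upright leaf, with the catch at (295,385). I push it over along the arc.

{"name": "step_arm", "arguments": {"translation": [[-1.5,0,0],[-2.7,0,0],[-3.9,0.1,-0.1],[-5.1,0.2,-0.4],[-6.2,0.3,-0.75]], "rot": [[0,0,0],[0,0,0],[0,0,0],[0,0,0],[0,0,0]], "gripper": [-1,-1,-1,-1,-1]}}

```text
clock: 17.45
position: [538.1, 255.8, 213.2]
tool_rot: [1.0, -0.025, 0.001, -0.0]
ft_force: [1.9, 0.1, -0.3]
width: 0.7
finger_force: 0.3
```

{"name": "step_arm", "arguments": {"translation": [[-1.0,0,-0.5],[-2.0,0.1,-1.2],[-2.9,0.1,-1.9],[-3.7,0.2,-2.8],[-4.4,0.2,-3.7]], "rot": [[0,0,0],[0,0,0],[0,0,0],[0,0,0],[0,0,0]], "gripper": [-1,-1,-1,-1,-1]}}

```text
clock: 17.95
position: [493.0, 257.9, 174.1]
tool_rot: [1.0, -0.025, -0.0, 0.0]
ft_force: [2.0, 0.8, 0.2]
width: 0.2
finger_force: 0.3
```

{"name": "step_arm", "arguments": {"translation": [[-0.8,0,-1.3],[-1.5,0.1,-2.5],[-1.7,0.1,-3.4],[-1.8,0.1,-4.0],[-1.8,0.1,-4.3]], "rot": [[0,0,0],[0,0,0],[0,0,0],[0,0,0],[0,0,0]], "gripper": [-1,-1,-1,-1,-1]}}

```text
clock: 18.45
position: [475.4, 258.7, 131.1]
tool_rot: [1.0, -0.025, -0.001, 0.0]
ft_force: [-0.2, -0.5, -0.2]
width: 0.7
finger_force: 0.2
```

{"name": "step_arm", "arguments": {"translation": [[0,0,-0.1],[0,0,-0.15],[0,0,-0.2],[0,0,-0.2]], "rot": [[0,0,0],[0,0,0],[0,0,0],[0,0,0]], "gripper": [-1,-1,-1,-1]}}

```text
clock: 18.85
position: [476.2, 258.9, 130.4]
tool_rot: [1.0, -0.025, 0.0, -0.0]
ft_force: [0.4, 0.6, 0.7]
width: 0.1
finger_force: 0.2
```

{"name": "step_arm", "arguments": {"translation": [[0,0,-0.05],[0,0,-0.1],[0,0,-0.1]], "rot": [[0,0,0],[0,0,0],[0,0,0]], "gripper": [-1,-1,-1]}}

```text
clock: 19.15
position: [476.2, 258.9, 130.2]
tool_rot: [1.0, -0.025, 0.0, -0.0]
ft_force: [-1.9, -1.2, 6.6]
width: 0.4
finger_force: 3.2
```

{"name": "step_arm", "arguments": {"translation": [[0,0,-0.05],[0,0,-0.05],[0,0,-0.05]], "rot": [[0,0,0],[0,0,0],[0,0,0]], "gripper": [-1,-1,-1]}}

```text
clock: 19.45
position: [476.3, 258.9, 130.1]
tool_rot: [1.0, -0.025, 0.001, -0.0]
ft_force: [-2.3, -1.2, 9.2]
width: 0.5
finger_force: 4.5
```

The leaf has bottomed at tip z 105 (shut top = 105) with 9 N. I lift away and check everything.

{"name": "step_arm", "arguments": {"translation": [[0,0,1],[0,0,4],[0,0,8],[-2,-2,12],[-4,-6,14]], "rot": [[0,0,0],[0,0,0],[0,0,0],[0,0,0],[0,0,0]], "gripper": [-1,-1,-1,-1,-1]}}

```text
clock: 19.95
position: [436.9, 200.0, 272.9]
tool_rot: [1.0, -0.023, 0.003, -0.001]
ft_force: [0.7, -1.1, 0.0]
width: 0.4
finger_force: 0.0
```

{"name": "step_arm", "arguments": {"translation": [[0,-4,0],[0,-8,0],[0,-12,0],[0,-16,0],[0,-20,0]], "rot": [[0,0,0],[0,0,0],[0,0,0],[0,0,0],[0,0,0]], "gripper": [-1,-1,-1,-1,-1]}}

```text
clock: 20.45
position: [435.6, -2.7, 269.2]
tool_rot: [1.0, -0.025, 0.001, 0.0]
ft_force: [0.4, 1.1, 1.1]
width: 0.2
finger_force: 0.0
```

```bash
python3 - <<'E'
from h import *
q=sense();print(q['position'],q['clock'])
s=snap('scene','s9');w=cloud(s)
cv2.imwrite('pics/s9b.png',cv2.resize(s['pixels'][:,:,::-1],(800,600)))
b=(w[...,0]>455)&(w[...,0]<490)&(w[...,1]>230)&(w[...,1]<285)
print('tab z',np.median(w[b][:,2]),np.nanpercentile(w[b][:,2],[5,95]))
b=(abs(w[...,0]-530)<15)&(abs(w[...,1]-256)<25);print('root z',np.median(w[b][:,2]))
from scipy.optimize import least_squares
d=np.hypot(w[...,0]-646,w[...,1]+87);q=w[(d<75)&(w[...,2]>42)&(w[...,2]<60)]
r=least_squares(lambda p:np.hypot(q[:,0]-p[0],q[:,1]-p[1])-p[2],[646,-87,43],loss='soft_l1');print('pot',r.x)
p=s['pixels'].astype(int)
m=(w[...,2]>100)&(w[...,2]<125)&(w[...,0]>350)&(w[...,0]<540)&(w[...,1]<-230)&(w[...,1]>-320)&(p[...,0]-p[...,2]>50)
q=w[m];c=q.mean(0);V=np.linalg.svd(q-c,full_matrices=False)[2][0];t=(q-c)@V;print(len(q),c,V,c+V*t.min(),c+V*t.max())
E
```

```text
[435.57950807  -2.67684576 269.17102498] 20.45
tab z 105.28994368078122 [101.65980261 106.74688562]
root z 105.48128056979762
pot [646.1233126  -87.04270689  43.25264985]
218 [ 451.66821725 -267.98151981  112.47155827] [ 0.94771022 -0.31912422  0.00225296] [ 379.81977024 -243.7878591   112.3007552 ] [ 519.33203729 -290.76608332  112.63241336]
```

View pics/s9b.png

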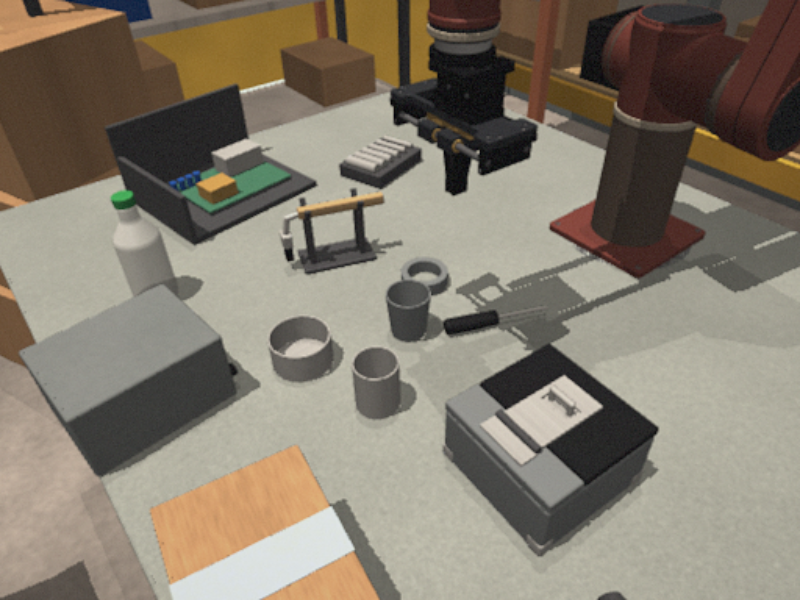

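The hasp lies flat over the catch (555,405), the brush is on its rest (340,205), and the pot (300,345) and the rest are undisturbed. I hand it in.

{"name": "step_arm", "arguments": {"translation": [[0,0,0],[0,0,0],[0,0,0]], "rot": [[0,0,0],[0,0,0],[0,0,0]], "gripper": [-1,-1,-1]}}

```text
clock: 20.8
position: [435.8, -0.1, 268.6]
tool_rot: [1.0, -0.024, 0.0, -0.0]
ft_force: [0.1, 0.4, 0.0]
width: 0.3
finger_force: 0.0
```

```bash
python3 -c "
from station import close_job
print(close_job())"
```

```text
the job is handed in; nothing more can be done
None
```

The job is done and handed in at about 21 s: the brush was dipped in the pot, touched to the catch top and put back on its rest to within about 2 mm, then the hasp was swung flat over the catch; the pot has not moved and the other things look undisturbed.

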